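# Clamp up a component test stack and enable its supply

## Task

Build the test stack on the upright guide post of the fixture: first the finned heat-sink plate, fins up, then the white ceramic spacer (lower it on, do not drop it, it is brittle), then the black knobbed cap over the top, each seated flat on what is below. Only then take the key from its wooden block, push it fully home into the key switch on the grey interlock box and turn it clockwise as far as it goes, to on; leave the key in the switch. Let go of everything, and leave the spanner, the screwdriver and the multimeter where they are.

Things in the scene. Friction and masses are not known exactly. Their poses are not given: they have to be found in the camera images.
- seat (a point): Centre of the fixture's seat, on the axis of its guide post; z up. Fixed: a dark steel plate 130 x 110 x 14 mm, on it a round grey pedestal (48 mm across the top, 16 mm high) whose top is the seat, 30 mm above the table. From the seat rises a bright vertical steel post, 18 mm in diameter, 66 mm tall, its top 10 mm tapering to 8 mm.
- heatsink: Aluminium heat-sink plate, 120 (x) x 60 (y) x 14 mm, with a 24 mm through hole in the middle. At each x end three fins run across it, 40 to 60 mm from the centre, 10 mm high (24 mm overall there). 0.2 kg. Lies flat, fins up. Origin: centre of the underside, on the hole's axis; z up. Grip it across its 60 mm width at the middle.
- spacer: White ceramic ring, 60 mm outer diameter, 24 mm bore, 32 mm tall, 0.2 kg, lying flat, bore upright. Origin: centre of the underside, on the axis; z up. On the heat-sink plate its underside is 14 mm above the seat, and the fins outside it reach 10 mm above its underside.
- cap: Black plastic cap 64 mm tall, standing open side down: a skirt 54 mm in diameter and 36 mm tall with a blind bore from below, 24 mm in diameter, 28 mm deep; a round knob 40 mm in diameter, 42 to 64 mm above the underside, to grip. 0.15 kg. Origin: centre of the underside; z up. On the spacer its underside is 46 mm above the seat; the post reaches 20 mm into it.
- key: Key 68 mm long, upright, blade down in a slot of a fixed wooden block (70 x 50 x 36 mm), tip 10 mm above the table; pull it up. Blade 20 (x) x 8 (y) mm, 26 mm long, stepped down over the last 12 mm to a 14 x 4 tip. Grey bow 44 (x) x 12 (y) mm, 26 to 68 mm above the tip, to grip across y. 60 g. Origin: tip of the blade; z up. The same after half a turn about z.
- slot (a point): Centre of the key slot's mouth, 90 mm above the table, on the round steel barrel (56 mm across, 30 mm tall) amid the fixed grey interlock box (160 x 150 x 60 mm). Slot 23 mm along this frame's x, 11 mm along y, 30 mm deep, 2 mm chamfer; z up. Barrel and frame turn together about z. Fully home, the key's shoulder rests on the barrel, its tip 26 mm below this point.
- key_switch (a joint): Angle of the key switch's barrel in rad: 0 = off (at the start), 1.2 = on, its end stop; grows clockwise seen from above. It stays where it is left and takes about 0.06 N m to turn. The blade has up to 0.15 rad of free play in the slot before the barrel follows.
- wrench: Steel spanner 120 mm long lying between the task's parts; origin: its middle on the table. Not to be moved.
- screwdriver: Screwdriver 200 mm long with a black handle, lying on the table; origin: its middle. Not to be moved.
- multimeter: Grey hand-held multimeter, 85 x 170 x 38 mm (x, y, z), lying on its back. Origin: centre of its underside. Not to be moved.
Mind the look-alikes: they are no part of the job. Leave any green or turquoise look-alike of the part that bears seat alone.

How it is judged:
By the outcome, as a careful person would: the job done as asked, in the order asked, and still so for the second after the job is handed in, with the robot touching nothing.
It also fails if it takes over 72 s, if anything falls off the work surface, if the arm or the gripper's body presses on something with over 40 N, if the wrist force passes 120 N, or if a joint passes its speed limit or range.

## Robot

A 7-joint arm with a two-finger parallel gripper is mounted at the origin on the work surface. World frame = base frame: x ahead of the robot, y to its left, z up, the work surface at z = 0. Lengths are in m, angles in rad, forces in N, time in s.
With the tool pointing down it reaches from about 0.35 to 0.9 m from the base axis. Payload 8.1 kg.
Tool frame: the origin (TCP) lies midway between the tips of the shut fingers; the grasp point (between the pads) lies 19 mm behind it; z points along the fingers, y is the line along which they close (so a half turn about z gives the same grasp; the last joint's range is limited). The gripper opens to 85 mm and grips with 20 to 120 N. Pads are 22 mm wide; open, the fingers measure 114 mm over their backs; the gripper's body (76 mm by 85 mm) begins 54 mm behind the grasp point. The pads swing forward as they close: fully open they stand 13 mm farther back than shut.
Start: joints at [-1.298, 0.434, 0.025, 1.573, -0.012, 1.134, -0.075], TCP at [0.229, 0.581, 0.231] pointing down, gripper open.
Joint ranges: [-2.62, 2.62], [-0.44, 2.09], [-1.27, 1.32], [0.08, 2.57], [-1.32, 4.46], [0.12, 2], [-2.74, 2.74]. Speed limits (rad/s): [2.22, 2.22, 3.01, 3.01, 3.14, 3.14, 3.14].

## Interface

Orientations are given as a 3x3 rotation matrix whose columns are the frame's x, y, z axes.
In Python, from plant import sense, read_camera, close_job, recognise, masks_of gives the robot as it stands. The module is installed in compiled form; this text tells all that it offers.
- The arm moves only by the shell command python3 -m pendant 'ROWS' [FORCE]. ROWS is JSON, a list of rows, each a list of 5 numbers: the finger opening in m, from 0 to 0.0854, then the shift along the tool's x, y, z in m, then the turn about the tool's z in rad. A call has exactly 8 rows; each row shifts and turns the commanded pose from where the row before left it, along the tool's axes as they then stand; what a row does not reach is not made up. A row lasts 1/12 s, in which the tool goes at most 41.7 mm and 7.16 degrees, less where a joint would pass 70% of its speed; a pose out of reach is approached as far as the arm can. A call is refused whole if a number of a shift passes 0.0417 or a number of a turn 0.125, either way. A call with a gripper value outside its range is refused whole. The fingers move at their own pace and stop on an object; FORCE is the grip in N (left out, the last holds). Time passes only in rows, so rows that do not move let the fingers close, or fill a call up. It gives the time, the measured TCP pose, the force, the opening and the grip force at its end, in the units of the state.
- sense(): the state, without advancing time (a new reading comes with each control period).
- read_camera(name): name is "scene" or "top" or "wrist"; returns a dict with "img" (384x512x3 uint8, red, green, blue), "vertical_fov" (degrees; the focal length in pixels is half the picture's height over the tangent of half this angle, whatever the lens; pixels are square), "cx", "cy" (the principal point, pixels), "R" (3x3) and "t" (3): a world point X has camera coordinates R X + t; the wrist camera has in their place "tool_from_camera" (4x4, takes a point from camera to tool coordinates, whose origin is the TCP and whose axes are the flange's). Camera axes: x right, y down, z forward; pixel columns grow to the right and rows downward; lengths in m; the calibration is good to about 2 mm. A picture is of the moment at which its call begins: read the wrist's pose just before it. There is no depth.
- close_job(): hands the job in; it is judged then, once.
Trained networks look in the newest picture that a camera, given by its name, has taken for a name from the list of things; names that differ only in an ending like _2 or _b are one class to them, and where a whole thing is asked for, a point or a joint stands for the part that bears it (a point fixed in the world has none). Each returns a list of dicts, best first, with "p" (0 to 1); they miss things now and then, are a little off and sometimes report something else, mostly with a low value. They report only what shows in the picture. A call takes as long as a camera call. They do not tell look-alikes from the thing itself.
- recognise(thing, camera): "point" ([column, row] in pixels, amid what is visible of it).
- masks_of(thing, camera): "pixels" (384x512 bool, what is visible of it) and "point" ([column, row] in pixels, amid what is visible of it).
The state is a dict: "time_s": time; "joint_pos": joint angles; "qd": joint speeds; "joint_torque": joint torques, N m; "ee_pos": TCP position; "eef_rot": TCP orientation; "contact_force": force on the tool from outside, world axes, zero at the start; "ft_torque": the same for the moment, N m; "finger_gap": opening from 0.0 (shut) to 1.0 (fully open); "grasp_force": force on a finger pad.
Only numpy, scipy, OpenCV 4.12 (cv2) and the standard library are available. Lean on these libraries where they do the work, as an engineer would, in place of code of your own. Each camera call takes 0.05 s, during which the arm holds its last target. There are 200 camera calls.

## Working session

There is one attempt and no reset: what is moved stays moved. The work goes in short steps, Python scripts to look and compute and a shell command to move; the robot and the scene stay as the last step left them, time stands still between calls to the robot, and variables do not carry over. Pictures are saved under pics/ and viewed, at most 10 in all, crops included, and the job is handed in when it is done.

```bash
mkdir -p pics
cat > h.py <<'E'
import numpy as np, cv2, os
from plant import sense, read_camera, close_job, recognise, masks_of
def cam(name):
    s=sense(); c=read_camera(name); h,w=c["img"].shape[:2]
    f=h/2/np.tan(np.radians(c["vertical_fov"])/2)
    if "R" in c: R=np.array(c["R"]);t=np.array(c["t"]); C=-R.T@t; Rw=R.T
    else:
        T=np.array(c["tool_from_camera"]); Rt=np.array(s["eef_rot"]); Rw=Rt@T[:3,:3]; C=Rt@T[:3,3]+np.array(s["ee_pos"])
    c.update(f=f,C=C,Rw=Rw); return c
def ray(c,p,z):
    d=c["Rw"]@np.array([(p[0]-c["cx"])/c["f"],(p[1]-c["cy"])/c["f"],1]); return c["C"]+d*(z-c["C"][2])/d[2]
def proj(c,X):
    q=c["Rw"].T@(np.array(X)-c["C"]); return q[:2]/q[2]*c["f"]+[c["cx"],c["cy"]]
def save(c,name,box=None,k=1):
    im=c["img"][:,:,::-1]
    if box: im=im[box[1]:box[3],box[0]:box[2]]
    cv2.imwrite("pics/"+name+".png",cv2.resize(im,None,fx=k,fy=k,interpolation=cv2.INTER_CUBIC))
E
python3 - <<'E'
from h import *
np.set_printoptions(precision=4,suppress=True)
H=dict(seat=.03,heatsink=.014,spacer=.032,cap=.064,key=.078,slot=.09,wrench=0.005,screwdriver=.01,multimeter=.038)
ims=[]
for n in("top","scene"):
    c=cam(n); ims.append(c["img"]); print(n,c["C"],c["f"],c["cx"],c["cy"]); 
    for k,z in H.items():
        print(k,[(np.round(r["p"],2),np.round(r["point"]),ray(c,r["point"],z)[:2].round(3)) for r in recognise(k,n)[:4]])
    save(c,n,k=1.5)
s=sense();print(s["ee_pos"],s["eef_rot"],s["time_s"],s["contact_force"])
E
```

```text
top [ 0.2538 -0.0409  1.3987] 440.8343540737266 263.33126561716176 191.10828327058383
seat [(np.float64(0.68), array([181., 254.]), array([0.249, 0.223])), (np.float64(0.62), array([270., 185.]), array([ 0.46 , -0.055])), (np.float64(0.58), array([413., 249.]), array([ 0.256, -0.489]))]
heatsink [(np.float64(0.75), array([120., 167.]), array([0.529, 0.426]))]
spacer [(np.float64(0.75), array([319., 224.]), array([ 0.335, -0.204])), (np.float64(0.54), array([177., 127.]), array([0.652, 0.241]))]
cap [(np.float64(0.6), array([175., 200.]), array([0.412, 0.238])), (np.float64(0.36), array([371., 139.]), array([ 0.595, -0.369])), (np.float64(0.19), array([240., 126.]), array([0.643, 0.039]))]
key []
slot [(np.float64(0.84), array([368., 137.]), array([ 0.594, -0.354]))]
wrench [(np.float64(0.63), array([183., 168.]), array([0.523, 0.227]))]
screwdriver [(np.float64(0.54), array([320., 224.]), array([ 0.338, -0.209]))]
multimeter [(np.float64(0.79), array([110., 226.]), array([0.34 , 0.443])), (np.float64(0.48), array([368., 140.]), array([ 0.598, -0.364]))]
scene [ 1.2631 -0.449   0.9309
[... 342 characters left out ...]
at64(0.81), array([385., 184.]), array([0.523, 0.424]))]
spacer [(np.float64(0.61), array([364., 223.]), array([0.654, 0.221]))]
cap [(np.float64(0.74), array([332., 180.]), array([0.463, 0.228]))]
key [(np.float64(0.44), array([316., 233.]), array([0.653, 0.034]))]
slot [(np.float64(0.59), array([182., 268.]), array([ 0.599, -0.358]))]
wrench [(np.float64(0.47), array([341., 208.]), array([0.546, 0.215]))]
screwdriver [(np.float64(0.83), array([206., 209.]), array([ 0.334, -0.194]))]
multimeter [(np.float64(0.98), array([359., 154.]), array([0.36 , 0.431]))]
[0.2294 0.5814 0.2313] [[-0.9302  0.367   0.    ]
 [ 0.367   0.9302 -0.    ]
 [-0.     -0.     -1.    ]] 1.0 [ 0.2669  0.6755 -0.0582]
```

View pics/top.png

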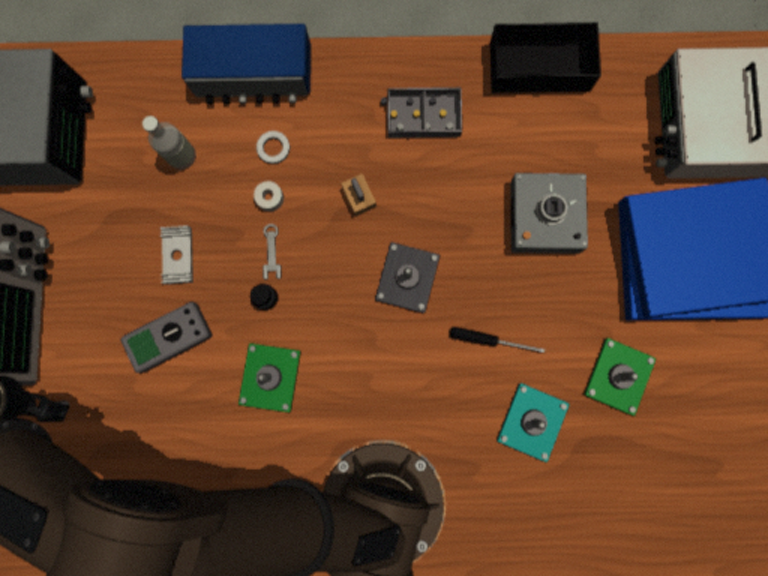

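View pics/scene.png

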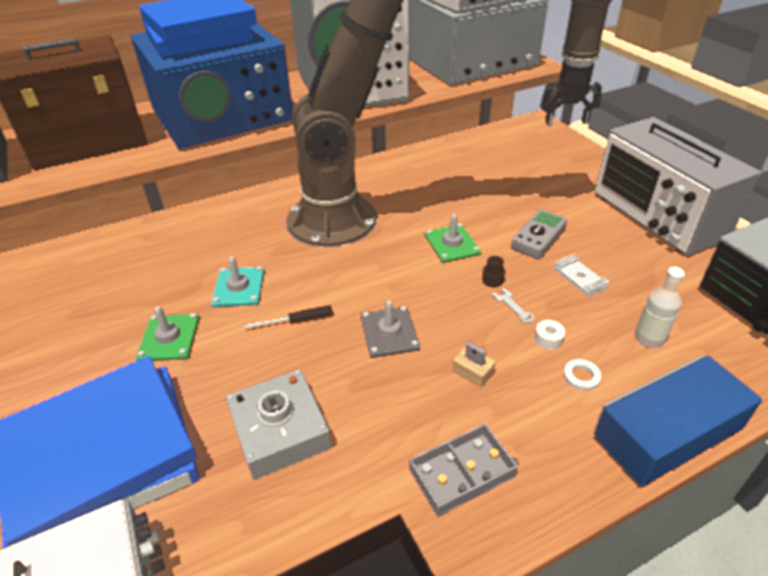

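Top image (384x512 pixel coordinates, i.e. /1.5): the posts are the dark steel plate at (272,185), green at (180,252) and (415,251), and turquoise at (356,281). The dark one is the fixture. White rings are at (178,130), thick with a small bore, and (182,98), a thin flat washer; the thick one is the spacer. The heat-sink is at (117,170), the cap at (175,198), the key at (239,129) and the barrel at (369,139).

```bash
cat > m.py <<'E'
from h import *
np.set_printoptions(precision=4,suppress=True)
c=cam("top"); save(c,"crop1",(95,80,300,215),3.8)
for k,z in dict(heatsink=.014,spacer=.032,cap=.064,wrench=.005,multimeter=.038).items():
    for r in masks_of(k,"top")[:2]:
        m=r["pixels"].astype(np.uint8); cs=max(cv2.findContours(m,0,2)[0],key=cv2.contourArea)
        b=cv2.boxPoints(cv2.minAreaRect(cs)); W=np.array([ray(c,p,z)[:2] for p in b])
        e=W[1]-W[0],W[2]-W[1]; L=[np.linalg.norm(v) for v in e]; v=e[int(L[1]>L[0])]
        print(k,round(r["p"],2),"ctr",W.mean(0),"sides",np.round(L,3),"long-axis yaw",round(np.arctan2(v[1],v[0])%np.pi,3))
s=cam("scene")
def tri(a,b):
    A=[];B=[]
    for cc,p in((c,a),(s,b)):
        d=cc["Rw"]@np.array([(p[0]-cc["cx"])/cc["f"],(p[1]-cc["cy"])/cc["f"],1]);d/=np.linalg.norm(d)
        P=np.eye(3)-np.outer(d,d);A.append(P);B.append(P@cc["C"])
    return np.linalg.solve(sum(A),sum(B))
print("post top",tri((271.5,179.5),(259,201.5)))
for k,X in dict(hs=(.529,.426,.014),sp=(.652,.235,.032)).items(): print(k,proj(s,X))
save(c,"crop2",(335,105,405,175),4); im1=cv2.imread("pics/crop2.png")
save(s,"crop3",(140,240,230,320),5)
im2=cv2.imread("pics/crop3.png");a=np.zeros((400,740,3),np.uint8);a[:280,:280]=im1;a[:,290:]=im2[:400,:450];cv2.imwrite("pics/crop23.png",a)
E
python3 m.py
```

```text
heatsink 0.66 ctr [0.5193 0.4319] sides [0.065 0.124] long-axis yaw 0.029
spacer 0.72 ctr [0.6411 0.2345] sides [0.058 0.062] long-axis yaw 0.011
cap 0.77 ctr [0.4215 0.2375] sides [0.055 0.052] long-axis yaw 1.557
wrench 0.54 ctr [0.5213 0.2318] sides [0.105 0.032] long-axis yaw 0.014
multimeter 0.95 ctr [0.3419 0.4419] sides [0.179 0.091] long-axis yaw 2.049
post top [ 0.4679 -0.058   0.0941]
hs [386.5906 184.5162]
sp [367.2078 220.8877]
```

View pics/crop1.png

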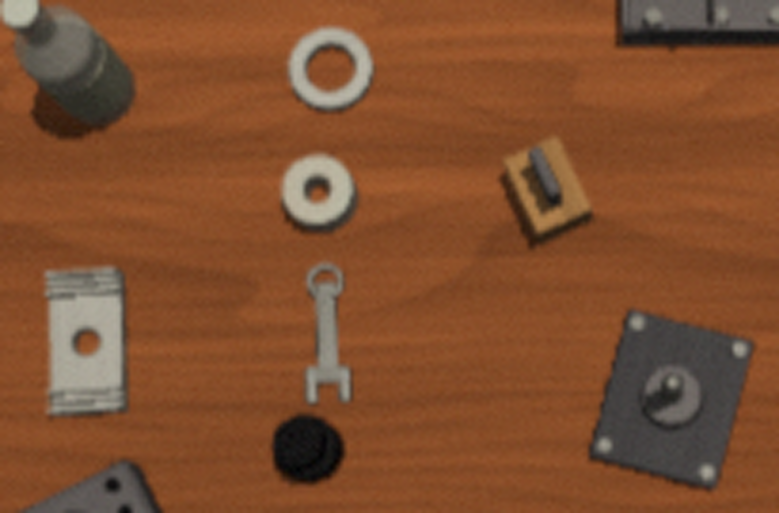

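View pics/crop23.png

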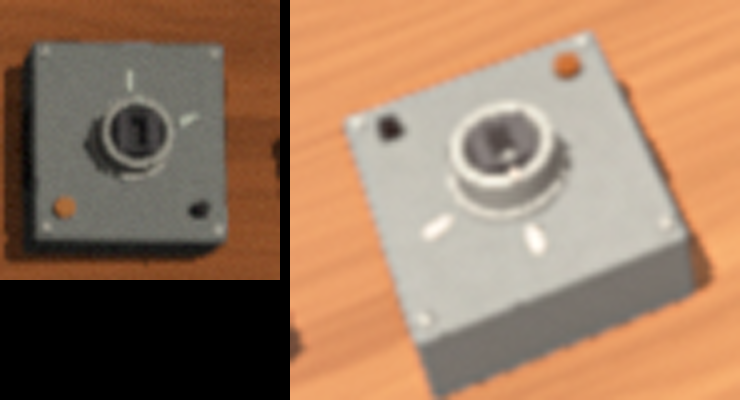

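```bash
cat >> h.py <<'E'
np.set_printoptions(precision=4,suppress=True)
def plan(x,y,z,yaw=None):
    "yaw: wanted direction of tool x (mod pi). Shift in the present tool axes (do before turning)"
    s=sense();R=np.array(s["eef_rot"]);p=np.array(s["ee_pos"]);d=R.T@(np.array([x,y,z])-p)
    a=np.arctan2(R[1,0],R[0,0]); t=0 if yaw is None else -((yaw-a+np.pi/2)%np.pi-np.pi/2)
    print("shift mm",(d*1000).round(1),"turn",round(t,3),"| at",p.round(4),"yaw",round(a,3),"q7",np.round(s["joint_pos"][6],2),"t",s["time_s"])
E
python3 - <<'E'
from h import *
c=cam("top");k=lambda u,v:(u/3.8+95,v/3.8+80)
for n,p,z in(("hs",(87,341),.014),("sp",(318,190),.032),("cap",(318,441),.064),("key a",(537,150),.078),("key b",(556,199),.078),("post",(673,383),.096),("pedestal",(668,398),.03)): print(n,ray(c,k(*p),z))
for n,p in(("slot a",(139,118)),("slot b",(140,143)),("barrel",(138,131))): print(n,ray(c,(p[0]/4+335,p[1]/4+105),.09))
plan(.525,.427,.18,.0)
E
```

```text
hs [0.5198 0.4323 0.014 ]
sp [0.6427 0.2356 0.032 ]
cap [0.4258 0.2263 0.064 ]
key a [0.6604 0.0481 0.078 ]
key b [0.6192 0.0328 0.078 ]
post [ 0.4638 -0.0594  0.096 ]
pedestal [ 0.462 -0.056  0.03 ]
slot a [ 0.6033 -0.3589  0.09  ]
slot b [ 0.5838 -0.3588  0.09  ]
barrel [ 0.5932 -0.3577  0.09  ]
shift mm [-331.6  -35.1   51.3] turn -0.376 | at [0.2294 0.5814 0.2313] yaw 2.766 q7 -0.08 t 1.4
```

```bash
R='[0.0854,-0.041,-0.0045,0.0064,0]'
python3 -m pendant '[[0.0854,-0.04,-0.0045,0.006,0],[0.0854,-0.04,-0.0045,0.006,0],[0.0854,-0.04,-0.0045,0.006,0],[0.0854,-0.04,-0.0045,0.006,0],[0.0854,-0.04,-0.0045,0.006,0],[0.0854,-0.04,-0.0045,0.006,0],[0.0854,-0.04,-0.0045,0.006,0],[0.0854,-0.04,-0.0045,0.006,0]]' 40 
python3 -m pendant '[[0.0854,0,0,0,-0.124],[0.0854,0,0,0,-0.124],[0.0854,0,0,0,-0.124],[0.0854,0,0,0,0],[0.0854,0,0,0,0],[0.0854,0,0,0,0],[0.0854,0,0,0,0],[0.0854,0,0,0,0]]'
python3 - <<'E'
from h import *
plan(.52,.432,.18,0.)
c=cam("wrist");save(c,"w1",k=1.5)
for r in masks_of("heatsink","wrist")[:2]:
    m=r["pixels"].astype(np.uint8);cs=max(cv2.findContours(m,0,2)[0],key=cv2.contourArea)
    b=cv2.boxPoints(cv2.minAreaRect(cs));W=np.array([ray(c,p,.014)[:2] for p in b]);print(r["p"],r["point"],b,W,W.mean(0))
E
```

```text
time_s: 2.07
ee_pos: [0.5155, 0.4293, 0.1832]
eef_rot: [[-0.93, 0.367, 0.0], [0.367, 0.93, 0.0], [-0.0, 0.0, -1.0]]
contact_force: [1.7, 0.1, 0.1]
finger_gap: 0.997
grasp_force: 0.0
time_s: 2.73
ee_pos: [0.5137, 0.4306, 0.1834]
eef_rot: [[-1.0, 0.005, 0.0], [0.005, 1.0, -0.0], [-0.0, -0.0, -1.0]]
contact_force: [0.2, -0.3, 0.2]
finger_gap: 1.005
grasp_force: 0.0
shift mm [-6.3  1.4  3.4] turn -0.005 | at [0.5137 0.4306 0.1834] yaw 3.136 q7 0.79 t 2.7333
0.91 [259.4, 173.9] [[230.3191 134.1051]
 [284.109  130.7432]
 [290.4825 232.7199]
 [236.6926 236.0818]] [[0.4621 0.3998]
 [0.4588 0.461 ]
 [0.5847 0.4719]
 [0.589  0.4036]] [0.5237 0.4341]
```

View pics/w1.png

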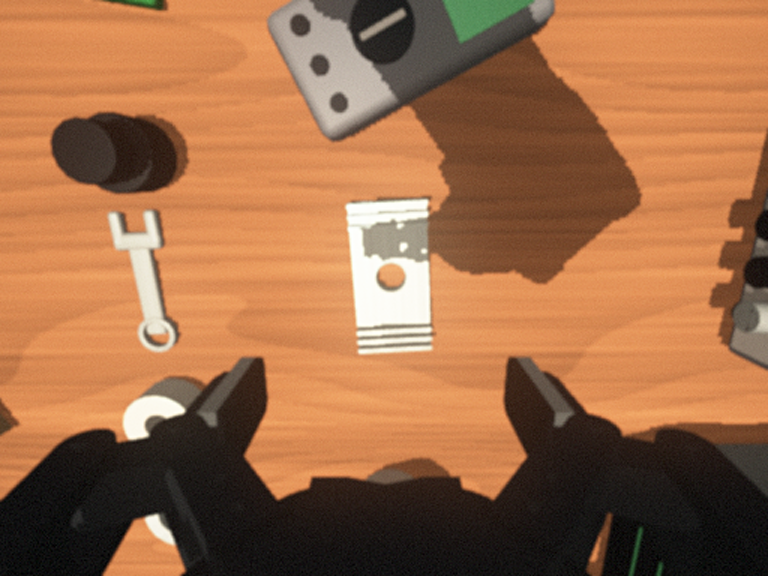

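Wrist image (x1.5 coordinates): heat-sink hole at (390,276), fin corners (347,205), (430,199), (358,354) and (432,349). Cap knob at (84,152), spacer bore at about (157,427), spanner (145,280).

Run:
```python
from h import *
c=cam("wrist");r=lambda u,v,z:ray(c,(u/1.5,v/1.5),z)[:2]
W=np.array([r(347,205,.024),r(430,199,.024),r(358,354,.024),r(432,349,.024)]);print(W,W.mean(0))
for a,b in((0,2),(1,3)):
  d=W[b]-W[a];print(np.arctan2(d[1],d[0]),np.hypot(*d))
d=W[1]-W[0];print(-np.arctan2(d[0],d[1]))
h=r(390,276,.014);print("hole",h,"cap",r(84,152,.064),"sp",r(157,427,.032))
plan(h[0],h[1],.06,.025)
```

```text
[[0.4643 0.4018]
 [0.4603 0.4629]
 [0.5842 0.407 ]
 [0.5801 0.4676]] [0.5223 0.4348]
0.043661860918346986 0.12001541895139134
0.03921306365333828 0.11984253694469213
0.06522122480715001
hole [0.5209 0.4335] cap [0.4285 0.2438] sp [0.6469 0.236 ]
shift mm [ -7.2   3.  123.4] turn -0.029 | at [0.5137 0.4306 0.1834] yaw 3.137 q7 0.79 t 2.8833
```

```bash
python3 -m pendant '[[0.08,-0.0078,0.0034,0.03,-0.05],[0.08,0,0,0.035,0],[0.08,0,0,0.035,0],[0.08,0,0,0.03,0],[0.08,0,0,0.025,0],[0.08,0,0,0.015,0],[0.08,0,0,0.008,0],[0.08,0,0,0.004,0]]' 50 
python3 -m pendant '[[0.055,0,0,0.0015,0],[0.05,0,0,0,0],[0.05,0,0,0,0],[0.05,0,0,0,0],[0.05,0,0,0,0],[0.05,0,0,0,0],[0.05,0,0,0,0],[0.05,0,0,0,0]]' 50
```

```text
time_s: 3.55
ee_pos: [0.5212, 0.4334, 0.0]
eef_rot: [[-0.999, -0.046, -0.001], [-0.046, 0.999, -0.001], [0.001, -0.001, -1.0]]
contact_force: [0.5, 0.1, 0.1]
finger_gap: 0.936
grasp_force: 0.0
time_s: 4.22
ee_pos: [0.5222, 0.4343, 0.001]
eef_rot: [[-0.999, -0.046, 0.001], [-0.046, 0.999, 0.001], [-0.001, 0.001, -1.0]]
contact_force: [-1.7, -0.6, 6.0]
finger_gap: 0.68
grasp_force: 55.4
```

```bash
python3 -m pendant '[[0.05,0,0,-0.01,0],[0.05,0,0,-0.02,0],[0.05,0,0,-0.035,0],[0.05,0,0,-0.035,0],[0.05,0,-0.02,-0.035,0],[0.05,0,-0.038,-0.03,0],[0.05,0,-0.038,-0.02,0],[0.05,0,-0.038,0,0]]' 
python3 -m pendant '[[0.05,-0.002,-0.04,0,0],[0.05,-0.002,-0.04,0,0],[0.05,-0.002,-0.04,0,0],[0.05,-0.002,-0.04,0,0],[0.05,-0.002,-0.04,0,0],[0.05,-0.002,-0.04,0,0],[0.05,-0.002,-0.04,0,0],[0.05,-0.002,-0.04,0,0]]'
python3 -m pendant '[[0.05,0,-0.03,0,0],[0.05,0,-0.009,0,0],[0.05,0,0,0,0],[0.05,0,0,0,0],[0.05,0,0,0,0],[0.05,0,0,0,0],[0.05,0,0,0,0],[0.05,0,0,0,0]]'
python3 - <<'E'
from h import *
plan(.464,-.059,.2,.046)
c=cam("wrist");save(c,"w2",k=1.5)
print(recognise("seat","wrist"),proj(c,(.464,-.059,.096)))
E
```

```text
time_s: 4.88
ee_pos: [0.5292, 0.307, 0.1853]
eef_rot: [[-0.999, -0.048, 0.006], [-0.047, 0.999, 0.005], [-0.006, 0.004, -1.0]]
contact_force: [1.1, 0.2, -2.1]
finger_gap: 0.679
grasp_force: 54.6
time_s: 5.55
ee_pos: [0.5578, -0.0145, 0.1807]
eef_rot: [[-0.999, -0.046, 0.0], [-0.046, 0.999, 0.0], [-0.0, 0.0, -1.0]]
contact_force: [0.6, -0.1, -1.3]
finger_gap: 0.683
grasp_force: 54.6
time_s: 6.22
ee_pos: [0.5601, -0.0503, 0.18]
eef_rot: [[-0.999, -0.048, -0.0], [-0.048, 0.999, 0.0], [0.0, 0.0, -1.0]]
contact_force: [0.6, -0.8, -1.3]
finger_gap: 0.685
grasp_force: 54.6
shift mm [ 96.4  -4.1 -20. ] turn 0.002 | at [ 0.5601 -0.0503  0.18  ] yaw -3.094 q7 1.64 t 6.2167
[{'point': [251.7, 83.8], 'p': 0.65}] [252.6665  82.5405]
```

View pics/w2.png

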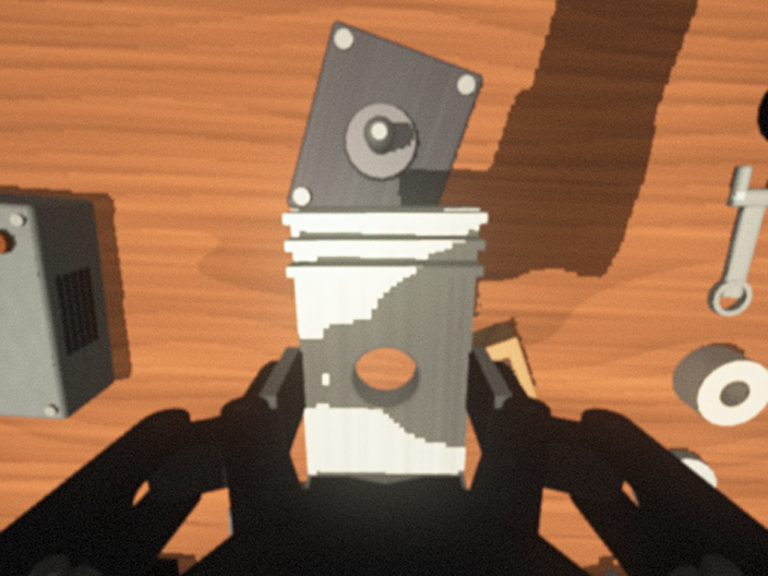

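Wrist image (x1.5): post top at (379,130), pedestal centre (381,141), held plate's hole at (386,369). The plate is held square.

Run:
```python
from h import *
c=cam("wrist");r=lambda u,v,z:ray(c,(u/1.5,v/1.5),z)
p=r(379,130,.096);q=r(381,141,.03);h=r(386,369,.193);print(p,q,h)
s=sense();o=h[:2]-np.array(s["ee_pos"])[:2];print("offset",o)
g=(p+q)[:2]/2;plan(g[0]-o[0],g[1]-o[1],.14);plan(g[0],g[1],.14)
```

```text
[ 0.467  -0.0594  0.096 ] [ 0.4674 -0.0589  0.03  ] [ 0.5562 -0.0517  0.193 ]
offset [-0.0039 -0.0006]
shift mm [89.2 -3.3 40. ] turn 0 | at [ 0.5601 -0.0511  0.18  ] yaw -3.095 q7 1.64 t 6.3667
shift mm [93.1 -3.7 40. ] turn 0 | at [ 0.5601 -0.0511  0.18  ] yaw -3.095 q7 1.64 t 6.3667
```

```bash
python3 -m pendant '[[0.05,0.025,-0.002,0,0],[0.05,0.03,-0.0015,0,0],[0.05,0.025,0,0.01,0],[0.05,0.012,0,0.02,0],[0.05,0,0,0.02,0],[0.05,0,0,0,0],[0.05,0,0,0,0],[0.05,0,0,0,0]]'
python3 - <<'E'
from h import *
plan(.467,-.059,.03)
c=cam("wrist");b=cam("scene");save(b,"s2",(205,140,315,260),4)
im=cv2.imread("pics/s2.png");save(c,"w3",(180,180,340,330),2);a=np.zeros((480,770,3),np.uint8);a[:,:440]=im;a[:300,450:]=cv2.imread("pics/w3.png");cv2.imwrite("pics/v3.png",a)
E
```

```text
time_s: 7.03
ee_pos: [0.4695, -0.0592, 0.1309]
eef_rot: [[-0.999, -0.046, 0.001], [-0.046, 0.999, 0.0], [-0.001, -0.0, -1.0]]
contact_force: [0.2, -0.8, -1.4]
finger_gap: 0.685
grasp_force: 55.0
shift mm [  2.6   0.3 100.9] turn 0 | at [ 0.4695 -0.0592  0.1309] yaw -3.095 q7 1.66 t 7.0333
```

View pics/v3.png

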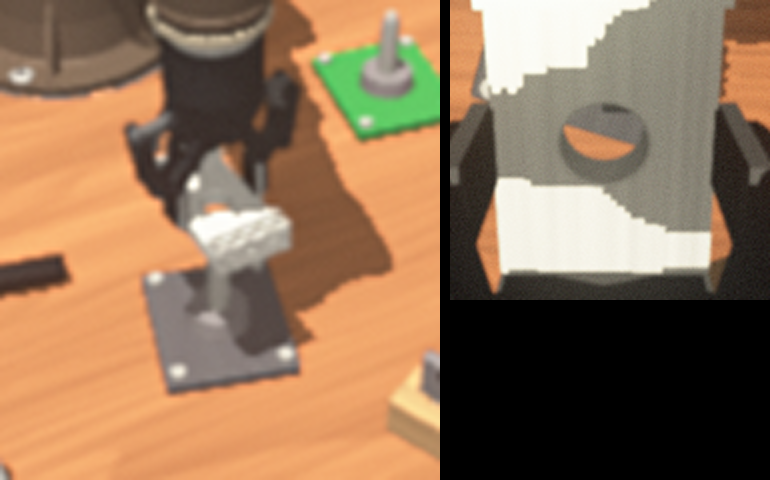

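The plate is above the post with its hole rim centred near wrist pixel (256,251). The scene view shows the post directly below it.

```bash
python3 - <<'E'
from h import *
c=cam("wrist");print(ray(c,(256.5,251.3),.144),sense()["ee_pos"])
E
python3 -m pendant '[[0.05,0.0015,0,0.01,0],[0.05,0,0,0.01,0],[0.05,0,0,0.008,0],[0.05,0,0,0.008,0],[0.05,0,0,0.008,0],[0.05,0,0,0.006,0],[0.05,0,0,0,0],[0.05,0,0,0,0]]'
```

```text
[ 0.469  -0.0603  0.144 ] [ 0.4695 -0.0592  0.131 ]
time_s: 7.85
ee_pos: [0.4667, -0.0593, 0.0798]
eef_rot: [[-0.999, -0.046, -0.001], [-0.046, 0.999, 0.0], [0.001, 0.0, -1.0]]
contact_force: [0.9, -0.1, -2.8]
finger_gap: 0.687
grasp_force: 55.0
```

```bash
python3 -m pendant '[[0.05,0,0,0.01,0],[0.05,0,0,0.01,0],[0.05,0,0,0.01,0],[0.05,0,0,0.008,0],[0.05,0,0,0.005,0],[0.05,0,0,0.003,0],[0.05,0,0,0.002,0],[0.05,0,0,0,0]]'
```

```text
time_s: 8.52
ee_pos: [0.4669, -0.0593, 0.032]
eef_rot: [[-0.999, -0.046, -0.0], [-0.046, 0.999, 0.0], [0.0, 0.0, -1.0]]
contact_force: [-0.9, 0.7, -2.6]
finger_gap: 0.682
grasp_force: 55.1
```

```bash
python3 -m pendant '[[0.05,0,0,0.001,0],[0.05,0,0,0.001,0],[0.05,0,0,0,0],[0.05,0,0,0,0],[0.05,0,0,0,0],[0.05,0,0,0,0],[0.05,0,0,0,0],[0.05,0,0,0,0]]'
```

```text
time_s: 9.18
ee_pos: [0.4672, -0.0594, 0.0309]
eef_rot: [[-0.999, -0.046, 0.001], [-0.046, 0.999, 0.0], [-0.001, -0.0, -1.0]]
contact_force: [-1.8, 0.2, 8.4]
finger_gap: 0.684
grasp_force: 56.1
```

```bash
python3 -m pendant '[[0.07,0,0,0,0],[0.078,0,0,0,0],[0.078,0,0,0,0],[0.078,0,0,-0.01,0],[0.078,0,0,-0.035,0],[0.078,0,0,-0.04,0],[0.078,0,0,-0.04,0],[0.078,0,0,-0.03,0]]'
python3 -m pendant '[[0.08,-0.024,0.0358,0,0],[0.08,-0.024,0.0358,0,0],[0.08,-0.024,0.0358,0,0],[0.08,-0.024,0.0358,0,0],[0.08,-0.024,0.0358,0,0],[0.08,-0.024,0.0358,0,0],[0.08,-0.024,0.0358,0,0],[0.08,-0.024,0.0358,0,0]]'
python3 -m pendant '[[0.08,0,0,0,0],[0.08,0,0,0,0],[0.08,0,0,0,0],[0.08,0,0,0,0],[0.08,0,0,0,0],[0.08,0,0,0,0],[0.08,0,0,0,0],[0.08,0,0,0,0]]'
python3 - <<'E'
from h import *
c=cam("wrist");save(c,"w4",k=1.5)
for r in masks_of("spacer","wrist")[:3]:print(r["p"],r["point"],ray(c,r["point"],.016))
plan(.645,.236,.02,.046)
E
```

```text
time_s: 9.85
ee_pos: [0.4672, -0.0595, 0.1888]
eef_rot: [[-0.999, -0.046, 0.003], [-0.046, 0.999, 0.0], [-0.003, -0.0, -1.0]]
contact_force: [1.2, 0.6, -0.1]
finger_gap: 0.91
grasp_force: 0.0
time_s: 10.52
ee_pos: [0.6401, 0.2276, 0.1859]
eef_rot: [[-0.999, -0.046, 0.0], [-0.046, 0.999, -0.0], [-0.0, -0.0, -1.0]]
contact_force: [0.4, -0.8, 0.6]
finger_gap: 0.937
grasp_force: 0.0
time_s: 11.18
ee_pos: [0.6395, 0.2253, 0.1854]
eef_rot: [[-0.999, -0.045, 0.0], [-0.045, 0.999, 0.0], [-0.0, 0.0, -1.0]]
contact_force: [-0.1, 0.8, -0.1]
finger_gap: 0.935
grasp_force: 0.0
0.89 [268.6, 190.3] [0.6539 0.2393 0.016 ]
shift mm [ -6.   10.2 165.2] turn -0.0 | at [0.6395 0.2256 0.1852] yaw -3.096 q7 1.2 t 11.2833
```

View pics/w4.png

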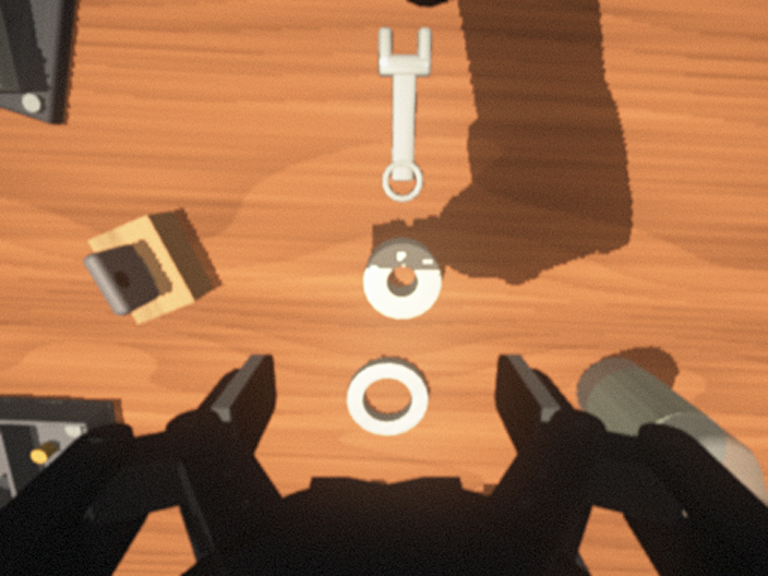

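Wrist image (x1.5): spacer top ring centred at (402,279), about 80 px across; the washer at (388,397) is the look-alike. Key bow top runs (90,257)-(127,312).

Run:
```python
from h import *
c=cam("wrist");r=lambda u,v,z:ray(c,(u/1.5,v/1.5),z)
print(r(402,279,.032),"dia",r(442,279,.032)-r(362,279,.032),r(402,319,.032)-r(402,238,.032));a,b=r(89,256,.078),r(123,311,.078);print("key",a,b,(a+b)/2,np.hypot(*(a-b)[:2]))
g=r(402,279,.032);plan(g[0],g[1],.006)
```

```text
[0.6445 0.2377 0.032 ] dia [-0.0027  0.0608  0.    ] [0.0635 0.0036 0.    ]
key [0.6267 0.0364 0.078 ] [0.6627 0.0529 0.078 ] [0.6447 0.0447 0.078 ] 0.0396553031731219
shift mm [ -5.5  11.8 179.1] turn 0 | at [0.6395 0.2256 0.1851] yaw -3.096 q7 1.2 t 11.3333
```

```bash
python3 -m pendant '[[0.082,-0.0055,0.0118,0.025,0],[0.082,0,0,0.035,0],[0.082,0,0,0.035,0],[0.082,0,0,0.03,0],[0.082,0,0,0.025,0],[0.082,0,0,0.015,0],[0.082,0,0,0.008,0],[0.082,0,0,0.004,0]]' 50 
python3 -m pendant '[[0.06,0,0,0.0015,0],[0.05,0,0,0,0],[0.05,0,0,0,0],[0.05,0,0,0,0],[0.05,0,0,0,0],[0.05,0,0,0,0],[0.05,0,0,0,0],[0.05,0,0,0,0]]' 50
```

```text
time_s: 12.0
ee_pos: [0.6438, 0.2376, 0.0067]
eef_rot: [[-0.999, -0.046, -0.002], [-0.046, 0.999, -0.001], [0.002, -0.001, -1.0]]
contact_force: [-0.2, -0.1, 0.9]
finger_gap: 0.961
grasp_force: 0.0
time_s: 12.67
ee_pos: [0.6453, 0.2382, 0.0079]
eef_rot: [[-0.999, -0.046, 0.002], [-0.046, 0.999, 0.001], [-0.002, 0.001, -1.0]]
contact_force: [-1.1, 0.1, 7.0]
finger_gap: 0.683
grasp_force: 54.6
```

```bash
python3 -m pendant '[[0.05,0,0,-0.01,0],[0.05,0,0,-0.025,0],[0.05,0,0,-0.035,0],[0.05,0,0,-0.035,0],[0.05,0,0,-0.035,0],[0.05,0.01,-0.015,-0.03,0],[0.05,0.023,-0.035,0,0],[0.05,0.023,-0.035,0,0]]' 
python3 -m pendant '[[0.05,0.023,-0.035,0,0],[0.05,0.023,-0.035,0,0],[0.05,0.023,-0.035,0,0],[0.05,0.023,-0.035,0,0],[0.05,0.023,-0.035,0,0],[0.05,0.018,-0.027,0,0],[0.05,0,0,0,0],[0.05,0,0,0,0]]'
python3 - <<'E'
from h import *
c=cam("wrist");save(c,"w5",(140,60,400,350),2)
for r in masks_of("spacer","wrist")[:3]:print(r["p"],r["point"])
plan(.467,-.059,.14,.046); print("proj post top",proj(c,(.467,-.059,.096)))
E
```

```text
time_s: 13.33
ee_pos: [0.5932, 0.1517, 0.1792]
eef_rot: [[-0.999, -0.049, 0.005], [-0.049, 0.999, 0.002], [-0.005, 0.002, -1.0]]
contact_force: [-0.0, -2.0, -3.5]
finger_gap: 0.682
grasp_force: 54.5
time_s: 14.0
ee_pos: [0.4685, -0.0582, 0.1772]
eef_rot: [[-0.999, -0.042, 0.0], [-0.042, 0.999, -0.0], [-0.0, -0.0, -1.0]]
contact_force: [-0.0, 0.4, -2.7]
finger_gap: 0.683
grasp_force: 54.5
0.76 [257.6, 257.3]
shift mm [ 3.2 -3.3 37. ] turn 0.0 | at [ 0.47   -0.0556  0.177 ] yaw -3.095 q7 1.64 t 14.1
proj post top [257.001  198.6797]
```

View pics/w5.png

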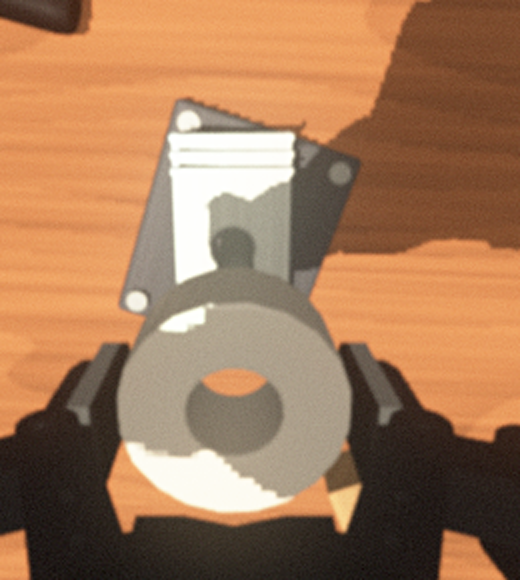

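Wrist crop: the heat-sink is seated on the fixture, post dead ahead of the held spacer. Spacer top ring is centred at crop (235,407), i.e. full pixel (257.5,263.5).

Run:
```python
from h import *
c=cam("wrist");h=ray(c,(257.5,263.5),.201);s=sense();o=h[:2]-np.array(s["ee_pos"])[:2];print(o,proj(c,(.467,-.059,.044)))
plan(.467-o[0],-.059-o[1],.12);plan(.467,-.059,.12)
```

```text
[-0.0001 -0.001 ] [254.5325 182.6523]
shift mm [ 3.4 -2.7 56.9] turn 0 | at [ 0.4703 -0.0551  0.1769] yaw -3.094 q7 1.64 t 14.15
shift mm [ 3.5 -3.7 56.9] turn 0 | at [ 0.4703 -0.0551  0.1769] yaw -3.094 q7 1.64 t 14.15
```

```bash
python3 -m pendant '[[0.05,0.0034,-0.0033,0.01,0],[0.05,0,0,0.02,0],[0.05,0,0,0.02,0],[0.05,0,0,0.012,0],[0.05,0,0,0.006,0],[0.05,0,0,0.006,0],[0.05,0,0,0.006,0],[0.05,0,0,0,0]]'
```

```text
time_s: 14.82
ee_pos: [0.4664, -0.0593, 0.096]
eef_rot: [[-0.999, -0.047, -0.001], [-0.047, 0.999, 0.0], [0.001, 0.0, -1.0]]
contact_force: [0.4, -0.3, -2.9]
finger_gap: 0.68
grasp_force: 54.5
```

```bash
python3 -m pendant '[[0.05,0,0,0.008,0],[0.05,0,0,0.008,0],[0.05,0,0,0.008,0],[0.05,0,0,0.008,0],[0.05,0,0,0.005,0],[0.05,0,0,0.003,0],[0.05,0,0,0.001,0],[0.05,0,0,0,0]]'
```

```text
time_s: 15.48
ee_pos: [0.4663, -0.0597, 0.0553]
eef_rot: [[-0.999, -0.046, -0.0], [-0.046, 0.999, 0.0], [0.0, 0.0, -1.0]]
contact_force: [0.4, -0.7, -2.9]
finger_gap: 0.682
grasp_force: 54.5
```

```bash
python3 -m pendant '[[0.05,0,0,0.001,0],[0.05,0,0,0.001,0],[0.05,0,0,0.0005,0],[0.05,0,0,0,0],[0.05,0,0,0,0],[0.05,0,0,0,0],[0.05,0,0,0,0],[0.05,0,0,0,0]]'
```

```text
time_s: 16.15
ee_pos: [0.4664, -0.0597, 0.0531]
eef_rot: [[-0.999, -0.046, 0.0], [-0.046, 0.999, 0.0], [-0.0, 0.0, -1.0]]
contact_force: [-0.4, -0.4, -2.5]
finger_gap: 0.683
grasp_force: 54.5
```

```bash
python3 -m pendant '[[0.05,0,0,0.0007,0],[0.05,0,0,0.0006,0],[0.05,0,0,0.0006,0],[0.05,0,0,0,0],[0.05,0,0,0,0],[0.05,0,0,0,0],[0.05,0,0,0,0],[0.05,0,0,0,0]]'
```

```text
time_s: 16.82
ee_pos: [0.4665, -0.0597, 0.0518]
eef_rot: [[-0.999, -0.046, 0.0], [-0.046, 0.999, 0.0], [-0.0, 0.0, -1.0]]
contact_force: [-3.1, 0.3, 10.4]
finger_gap: 0.679
grasp_force: 55.8
```

```bash
python3 -m pendant '[[0.07,0,0,0,0],[0.08,0,0,0,0],[0.08,0,0,0,0],[0.08,0,0,-0.01,0],[0.08,0,0,-0.035,0],[0.08,0,0,-0.04,0],[0.08,0,0,-0.04,0],[0.08,0,0,-0.025,0]]'
python3 -m pendant '[[0.07,0.0035,0.037,0,0],[0.07,0.0035,0.037,0,0],[0.07,0.0035,0.037,0,0],[0.07,0.0035,0.037,0,0],[0.07,0.0035,0.037,0,0],[0.07,0.0035,0.037,0,0],[0.07,0.0035,0.037,0,0],[0.07,0.0035,0.037,0,0]]'
python3 -m pendant '[[0.065,0,0,0,0],[0.065,0,0,0,0],[0.065,0,0,0,0],[0.065,0,0,0,0],[0.065,0,0,0,0],[0.065,0,0,0,0],[0.065,0,0,0,0],[0.065,0,0,0,0]]'
python3 - <<'E'
from h import *
c=cam("wrist");save(c,"w6",(140,60,400,350),2)
for r in masks_of("cap","wrist")[:3]:
    v,u=np.nonzero(r["pixels"]);print(r["p"],r["point"],u.min(),u.max(),v.min(),v.max())
plan(.425,.235,.11,.046)
E
```

```text
time_s: 17.48
ee_pos: [0.4674, -0.0598, 0.2048]
eef_rot: [[-0.999, -0.046, 0.004], [-0.046, 0.999, -0.0], [-0.004, -0.0, -1.0]]
contact_force: [1.7, -0.0, 0.8]
finger_gap: 0.937
grasp_force: 0.0
time_s: 18.15
ee_pos: [0.4242, 0.2364, 0.2012]
eef_rot: [[-0.999, -0.046, 0.0], [-0.046, 0.999, 0.0], [-0.0, 0.0, -1.0]]
contact_force: [0.9, -0.2, 0.5]
finger_gap: 0.823
grasp_force: 0.0
time_s: 18.82
ee_pos: [0.425, 0.2342, 0.2012]
eef_rot: [[-0.999, -0.045, 0.0], [-0.045, 0.999, 0.0], [-0.0, 0.0, -1.0]]
contact_force: [1.2, -0.0, -0.8]
finger_gap: 0.762
grasp_force: 0.0
0.64 [264.4, 181.5] 243 287 155 204
shift mm [-0.1  0.6 91.2] turn -0.0 | at [0.4249 0.2344 0.2012] yaw -3.096 q7 0.96 t 18.9167
```

View pics/w6.png

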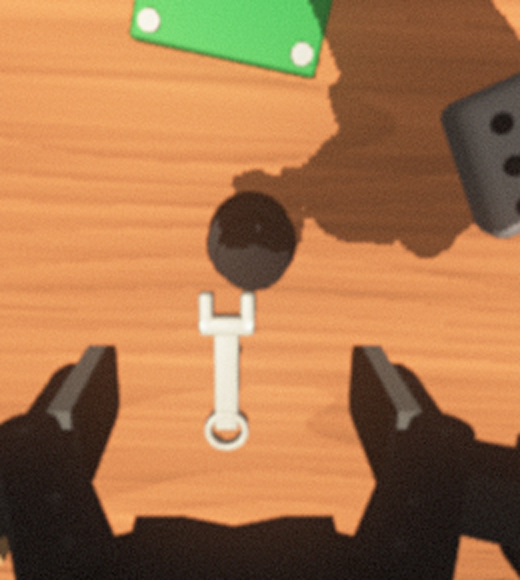

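Wrist crop: cap outline spans crop x 207-297, y 190-291, with the knob toward the bottom. I'll fit a model outline to it.

Run:
```python
from h import *
from scipy.optimize import least_squares
c=cam("wrist");a=np.linspace(0,2*np.pi,60)
def bb(x,y):
    P=np.array([proj(c,(x+r*np.cos(t),y+r*np.sin(t),z)) for r,z in((.027,0.),(.027,.036),(.02,.042),(.02,.064)) for t in a]);return np.r_[P.min(0),P.max(0)]
o=np.array([243.5,155,288.5,205.5]);s=least_squares(lambda p:bb(*p)-o,[.425,.235]);print(s.x,s.fun)
plan(s.x[0],s.x[1],.038)
```

```text
[0.4281 0.2445] [-0.313  -0.0558  0.3128  0.065 ]
shift mm [ -3.7   9.8 163.2] turn 0 | at [0.4248 0.2345 0.2012] yaw -3.096 q7 0.96 t 18.9667
```

```bash
python3 -m pendant '[[0.065,-0.0037,0.0098,0.02,0],[0.065,0,0,0.035,0],[0.065,0,0,0.035,0],[0.065,0,0,0.03,0],[0.065,0,0,0.02,0],[0.065,0,0,0.013,0],[0.065,0,0,0.007,0],[0.065,0,0,0.002,0]]' 40 
python3 -m pendant '[[0.045,0,0,0.001,0],[0.03,0,0,0,0],[0.03,0,0,0,0],[0.03,0,0,0,0],[0.03,0,0,0,0],[0.03,0,0,0,0],[0.03,0,0,0,0],[0.03,0,0,0,0]]' 40
```

```text
time_s: 19.63
ee_pos: [0.4275, 0.2444, 0.0381]
eef_rot: [[-0.999, -0.046, -0.001], [-0.046, 0.999, -0.001], [0.002, -0.001, -1.0]]
contact_force: [-0.1, 0.0, -0.0]
finger_gap: 0.76
grasp_force: 0.0
time_s: 20.3
ee_pos: [0.4286, 0.2449, 0.039]
eef_rot: [[-0.999, -0.046, 0.001], [-0.046, 0.999, 0.001], [-0.001, 0.001, -1.0]]
contact_force: [-1.3, -0.1, 7.4]
finger_gap: 0.453
grasp_force: 40.9
```

```bash
python3 -m pendant '[[0.03,0,0,-0.01,0],[0.03,0,0,-0.025,0],[0.03,0,0,-0.035,0],[0.03,0,0,-0.035,0],[0.03,0,0,-0.03,0],[0.03,-0.003,-0.036,-0.01,0],[0.03,-0.003,-0.036,0,0],[0.03,-0.003,-0.036,0,0]]' 
python3 -m pendant '[[0.03,-0.003,-0.036,0,0],[0.03,-0.003,-0.036,0,0],[0.03,-0.003,-0.036,0,0],[0.03,-0.003,-0.036,0,0],[0.03,-0.003,-0.036,0,0],[0.03,0,-0.018,0,0],[0.03,0,0,0,0],[0.03,0,0,0,0]]'
python3 - <<'E'
from h import *
c=cam("wrist");save(c,"w7",(140,60,400,350),2)
for r in masks_of("cap","wrist")[:3]:
    v,u=np.nonzero(r["pixels"]);print(r["p"],r["point"],u.min(),u.max(),v.min(),v.max())
plan(.4665,-.0595,.15,.046)
E
```

```text
time_s: 20.97
ee_pos: [0.4423, 0.1365, 0.185]
eef_rot: [[-0.999, -0.048, 0.003], [-0.048, 0.999, 0.001], [-0.003, 0.001, -1.0]]
contact_force: [0.8, -0.6, -2.9]
finger_gap: 0.452
grasp_force: 40.9
time_s: 21.63
ee_pos: [0.4657, -0.0609, 0.1836]
eef_rot: [[-0.999, -0.043, 0.0], [-0.043, 0.999, 0.0], [-0.0, 0.0, -1.0]]
contact_force: [1.1, -0.6, -2.0]
finger_gap: 0.455
grasp_force: 41.0
0.82 [258.2, 239.5] 214 299 182 297
shift mm [-0.6 -0.7 33.5] turn 0.001 | at [ 0.4659 -0.0589  0.1835] yaw -3.094 q7 1.64 t 21.7333
```

View pics/w7.png

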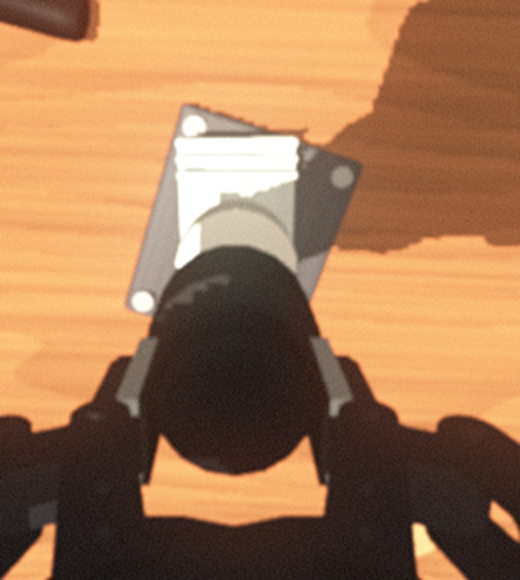

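Wrist crop: spacer sits flat on the heat-sink on the post; the cap is held straight, outline crop x 148-320, y 245-472.

Run:
```python
from h import *
from scipy.optimize import least_squares
c=cam("wrist");a=np.linspace(0,2*np.pi,60);b=.1445
def bb(x,y,b=b):
    P=np.array([proj(c,(x+r*np.cos(t),y+r*np.sin(t),b+z)) for r,z in((.027,0.),(.027,.036),(.02,.042),(.02,.064)) for t in a]);return np.r_[P.min(0),P.max(0)]
o=np.array([214,182,300,297]);s=least_squares(lambda p:bb(*p)-o,[.4665,-.0595]);print(s.x,s.fun,sense()["ee_pos"])
P=np.array([proj(c,(.4665+.03*np.cos(t),-.0595+.03*np.sin(t),.076)) for t in a]);print("spacer top pred",P.min(0),P.max(0))
plan(.4665,-.0595,.15)
```

```text
[ 0.4656 -0.0597] [-2.2518 -0.9792  2.2504  1.0431] [ 0.466  -0.0586  0.1834]
spacer top pred [226.1594 162.0863] [287.8276 221.4814]
shift mm [-0.5 -1.  33.4] turn 0 | at [ 0.466  -0.0586  0.1834] yaw -3.094 q7 1.64 t 21.7833
```

```bash
python3 -m pendant '[[0.03,-0.0005,-0.0008,0.01,0],[0.03,0,0,0.015,0],[0.03,0,0,0.012,0],[0.03,0,0,0.006,0],[0.03,0,0,0.006,0],[0.03,0,0,0.006,0],[0.03,0,0,0.006,0],[0.03,0,0,0,0]]'
```

```text
time_s: 22.45
ee_pos: [0.4666, -0.0602, 0.1213]
eef_rot: [[-0.999, -0.047, -0.0], [-0.047, 0.999, 0.0], [0.0, 0.0, -1.0]]
contact_force: [1.0, 1.3, -2.6]
finger_gap: 0.454
grasp_force: 40.9
```

```bash
python3 -m pendant '[[0.03,0,0,0.003,0],[0.03,0,0,0.001,0],[0.03,0,0,0.001,0],[0.03,0,0,0.001,0],[0.03,0,0,0.0005,0],[0.03,0,0,0,0],[0.03,0,0,0,0],[0.03,0,0,0,0]]'
```

```text
time_s: 23.12
ee_pos: [0.4669, -0.0605, 0.1158]
eef_rot: [[-0.999, -0.046, 0.001], [-0.046, 0.999, 0.0], [-0.001, 0.0, -1.0]]
contact_force: [1.3, 4.8, -0.7]
finger_gap: 0.451
grasp_force: 41.1
```

```bash
python3 -m pendant '[[0.03,0,0.001,0,0],[0.03,0,0,0.0006,0],[0.03,0,0,0.0006,0],[0.03,0,0,0,0],[0.03,0,0,0,0],[0.03,0,0,0,0],[0.03,0,0,0,0],[0.03,0,0,0,0]]'
```

```text
time_s: 23.78
ee_pos: [0.4667, -0.06, 0.115]
eef_rot: [[-0.999, -0.046, 0.001], [-0.046, 0.999, -0.0], [-0.001, -0.0, -1.0]]
contact_force: [-1.1, 1.4, 8.6]
finger_gap: 0.454
grasp_force: 41.9
```

```bash
python3 -m pendant '[[0.06,0,0,0,0],[0.065,0,0,0,0],[0.065,0,0,0,0],[0.065,0,0,-0.01,0],[0.065,0,0,-0.03,0],[0.065,0,0,-0.03,0],[0.065,0,0,-0.025,0],[0.065,0,0,0,0]]'
python3 -m pendant '[[0.05,-0.036,0.019,0,0],[0.05,-0.036,0.019,0,0],[0.05,-0.036,0.019,0,0],[0.05,-0.036,0.019,0,0],[0.05,-0.036,0.019,0,0],[0.05,0,0,0,-0.12],[0.05,0,0,0,-0.12],[0.05,0,0,0,-0.12]]'
python3 -m pendant '[[0.05,0,0,0,0],[0.05,0,0,0,0],[0.05,0,0,0,0],[0.05,0,0,0,0],[0.05,0,0,0,0],[0.05,0,0,0,0],[0.05,0,0,0,0],[0.05,0,0,0,0]]'
python3 - <<'E'
from h import *
c=cam("wrist");save(c,"w8",(160,80,360,300),2.6)
b=cam("scene");save(b,"s8",(215,130,305,230),3)
A=cv2.imread("pics/w8.png");B=cv2.imread("pics/s8.png");a=np.zeros((575,800,3),np.uint8);a[:A.shape[0],:A.shape[1]]=A;a[:B.shape[0],525:525+B.shape[1]]=B;cv2.imwrite("pics/v8.png",a)
for r in masks_of("key","wrist")[:3]:
    print(r["p"],r["point"],ray(c,r["point"],.065))
plan(.644,.0435,.1,.4)
E
```

```text
time_s: 24.45
ee_pos: [0.469, -0.0601, 0.2138]
eef_rot: [[-0.999, -0.046, 0.007], [-0.046, 0.999, -0.0], [-0.007, -0.001, -1.0]]
contact_force: [0.6, 0.9, -0.2]
finger_gap: 0.762
grasp_force: 0.0
time_s: 25.12
ee_pos: [0.6421, 0.0438, 0.2078]
eef_rot: [[-0.916, -0.401, -0.002], [-0.401, 0.916, -0.001], [0.002, 0.0, -1.0]]
contact_force: [-0.5, -0.2, -0.3]
finger_gap: 0.587
grasp_force: 0.0
time_s: 25.78
ee_pos: [0.642, 0.0435, 0.2095]
eef_rot: [[-0.919, -0.395, 0.0], [-0.395, 0.919, 0.0], [-0.0, -0.0, -1.0]]
contact_force: [-0.2, 0.2, 0.0]
finger_gap: 0.587
grasp_force: 0.0
0.58 [257.3, 183.0] [0.6417 0.0431 0.065 ]
shift mm [ -1.8  -0.8 109.5] turn 0.006 | at [0.642  0.0435 0.2095] yaw -2.736 q7 1.79 t 25.9333
```

View pics/v8.png

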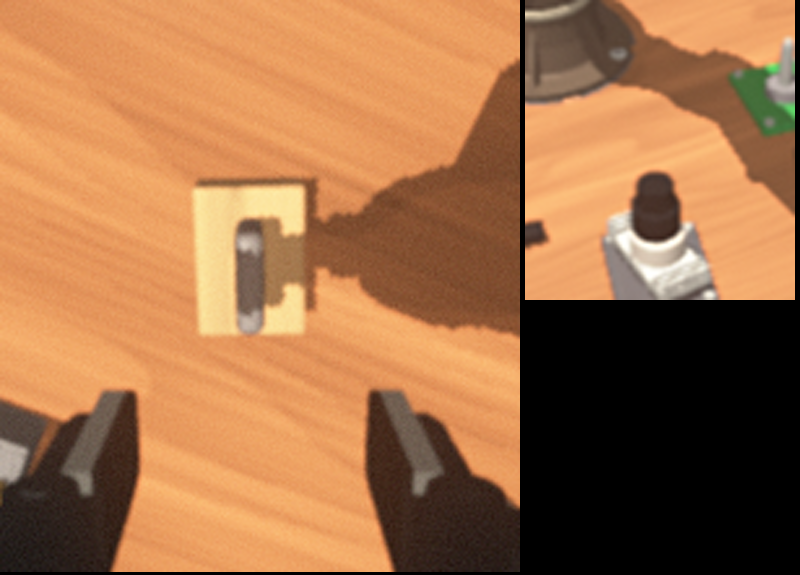

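Stack is seated (scene inset). Wrist crop: key bow top face runs crop (250,222)-(250,332), aligned with the tool axis.

Run:
```python
from h import *
c=cam("wrist");r=lambda u,v,z:ray(c,(u/2.6+160,v/2.6+80),z)
a,b=r(250.5,222,.078),r(250.5,332,.078);print(a,b,np.hypot(*(a-b)[:2]),np.arctan2(*(b-a)[1::-1]))
# assume 332 end is true
d=(a-b)/np.linalg.norm(a-b);g=b+d*.022;print(g);plan(g[0],g[1],.041)
```

```text
[0.6219 0.0335 0.078 ] [0.6645 0.0517 0.078 ] 0.04625939730368296 0.4047939416264379
[0.6442 0.0431 0.078 ]
shift mm [ -1.9  -1.3 168.5] turn 0 | at [0.642  0.0435 0.2095] yaw -2.736 q7 1.79 t 25.9833
```

```bash
python3 -m pendant '[[0.05,-0.0015,-0.0013,0.02,0],[0.05,0,0,0.035,0],[0.05,0,0,0.035,0],[0.05,0,0,0.03,0],[0.05,0,0,0.025,0],[0.05,0,0,0.013,0],[0.05,0,0,0.007,0],[0.05,0,0,0.003,0]]' 70 
python3 -m pendant '[[0.03,0,0,0.0005,0],[0.01,0,0,0,0],[0,0,0,0,0],[0,0,0,0,0],[0,0,0,0,0],[0,0,0,0,0],[0,0,0,0,0],[0,0,0,0,0]]' 70
```

```text
time_s: 26.65
ee_pos: [0.6439, 0.0429, 0.0409]
eef_rot: [[-0.919, -0.395, -0.001], [-0.395, 0.919, -0.0], [0.001, 0.0, -1.0]]
contact_force: [-0.4, 0.2, 1.4]
finger_gap: 0.588
grasp_force: 0.0
time_s: 27.32
ee_pos: [0.6451, 0.043, 0.0426]
eef_rot: [[-0.919, -0.395, 0.003], [-0.395, 0.919, 0.0], [-0.003, -0.001, -1.0]]
contact_force: [0.1, -0.6, 6.6]
finger_gap: 0.131
grasp_force: 68.6
```

```bash
python3 -m pendant '[[0,0,0,-0.006,0],[0,0,0,-0.012,0],[0,0,0,-0.025,0],[0,0,0,-0.035,0],[0,0,0,-0.035,0],[0,0,0,-0.035,0],[0,0.019,-0.032,-0.01,0],[0,0.019,-0.032,0,0]]' 
python3 -m pendant '[[0,0.019,-0.032,0,0],[0,0.019,-0.032,0,0],[0,0.019,-0.032,0,0],[0,0.019,-0.032,0,0],[0,0.019,-0.032,0,0],[0,0.019,-0.032,0,0],[0,0.019,-0.032,0,0],[0,0.019,-0.032,0,0]]'
python3 -m pendant '[[0,0.017,-0.029,0,0],[0,0,0,0,0.1],[0,0,0,0,0.1],[0,0,0,0,0.1],[0,0,0,0,0.1],[0,0,0,0,0],[0,0,0,0,0],[0,0,0,0,0]]'
python3 - <<'E'
from h import *
c=cam("wrist");save(c,"w9",(160,90,360,310),2.7)
for r in recognise("slot","wrist")[:3]: print(r)
plan(.593,-.358,.2,0); print(proj(c,(.593,-.358,.09)))
E
```

```text
time_s: 27.98
ee_pos: [0.6365, -0.0285, 0.2045]
eef_rot: [[-0.916, -0.4, 0.008], [-0.4, 0.916, 0.002], [-0.008, -0.002, -1.0]]
contact_force: [0.7, -1.5, -1.3]
finger_gap: 0.127
grasp_force: 68.2
time_s: 28.65
ee_pos: [0.5951, -0.3278, 0.2002]
eef_rot: [[-0.919, -0.395, 0.001], [-0.395, 0.919, -0.0], [-0.0, -0.0, -1.0]]
contact_force: [1.3, 0.3, -0.9]
finger_gap: 0.132
grasp_force: 68.2
time_s: 29.32
ee_pos: [0.5916, -0.3593, 0.1995]
eef_rot: [[-1.0, -0.01, 0.0], [-0.01, 1.0, -0.0], [-0.0, -0.0, -1.0]]
contact_force: [-0.2, 0.3, -1.7]
finger_gap: 0.131
grasp_force: 68.3
{'point': [263.2, 188.4], 'p': 0.9}
shift mm [-1.4  1.4 -0.7] turn 0.008 | at [ 0.5916 -0.3594  0.1993] yaw -3.133 q7 2.09 t 29.4167
[259.1161 192.9736]
```

View pics/w9.png

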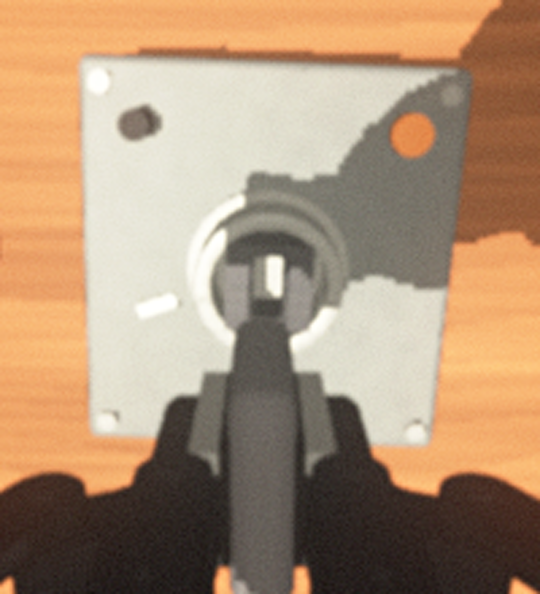

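Wrist crop: barrel ring centred at about (268,272), with the slot between the grey inserts at x 250-285 and vertical, so in line with the tool. That is full pixel (259.1,190.7), a point at about (0.592,-0.358). I have now gone past the ten-picture limit by mistake, so I'll continue on numbers and forces only.

```bash
python3 -m pendant '[[0,-0.0005,0.0014,0.015,0],[0,0,0,0.02,0],[0,0,0,0.02,0],[0,0,0,0.012,0],[0,0,0,0.005,0],[0,0,0,0.004,0],[0,0,0,0.003,0],[0,0,0,0,0]]'
python3 - <<'E'
from h import *
plan(.592,-.358,.1,0)
c=cam("wrist");r=lambda u,v:ray(c,(u/2.7+160,v/2.7+90),.06)
E
```

```text
time_s: 30.08
ee_pos: [0.5924, -0.3582, 0.1202]
eef_rot: [[-1.0, -0.006, 0.0], [-0.006, 1.0, -0.0], [-0.0, -0.0, -1.0]]
contact_force: [-0.1, 0.7, -1.8]
finger_gap: 0.13
grasp_force: 68.3
shift mm [ 0.4  0.2 20.2] turn 0.006 | at [ 0.5924 -0.3582  0.1202] yaw -3.135 q7 2.09 t 30.0833
```

```bash
python3 -m pendant '[[0,0,0,0.003,0],[0,0,0,0.003,0],[0,0,0,0.002,0],[0,0,0,0.002,0],[0,0,0,0.001,0],[0,0,0,0,0],[0,0,0,0,0],[0,0,0,0,0]]'
```

```text
time_s: 30.8
ee_pos: [0.5924, -0.3582, 0.11]
eef_rot: [[-1.0, -0.006, 0.001], [-0.006, 1.0, -0.0], [-0.001, -0.0, -1.0]]
contact_force: [-2.3, 0.9, 7.9]
finger_gap: 0.131
grasp_force: 69.8
```

```bash
python3 -m pendant '[[0,0.0005,0,0,0],[0,0.0005,0,0,0],[0,0.0005,0,0,0],[0,0,0,0.001,0],[0,0,0,0.001,0],[0,0,0,0.001,0],[0,0,0,0,0],[0,0,0,0,0]]'; python3 -c "
from h import *;print(sense()['contact_force'],sense()['ft_torque'])"
```

```text
time_s: 31.47
ee_pos: [0.5924, -0.3583, 0.1091]
eef_rot: [[-1.0, -0.006, 0.004], [-0.007, 1.0, -0.001], [-0.004, -0.001, -1.0]]
contact_force: [-3.3, 4.2, 18.2]
finger_gap: 0.133
grasp_force: 71.6
[-3.2592  4.1736 18.1572] [ 0.7568  0.7653 -0.0467]
```

```bash
python3 -m pendant '[[0,0,0,-0.002,0],[0,0,0,-0.002,0],[0,0,0,-0.001,0],[0,0.0005,0.0005,0,0],[0,0.0005,0.0005,0,0],[0,0,0,0,0],[0,0,0,0,0],[0,0,0,0,0]]'
python3 -m pendant '[[0,0,0,0.002,0],[0,0,0,0.001,0],[0,0,0,0.001,0],[0,0,0,0.001,0],[0,0,0,0.001,0],[0,0,0,0.001,0],[0,0,0,0,0],[0,0,0,0,0]]'; python3 -c "
from h import *;print(sense()['contact_force'],sense()['ft_torque'])"
```

```text
time_s: 32.13
ee_pos: [0.5917, -0.3578, 0.1114]
eef_rot: [[-1.0, -0.007, 0.004], [-0.007, 1.0, -0.002], [-0.004, -0.002, -1.0]]
contact_force: [8.0, -1.9, -1.6]
finger_gap: 0.137
grasp_force: 68.1
time_s: 32.8
ee_pos: [0.593, -0.3575, 0.1049]
eef_rot: [[-1.0, -0.007, 0.006], [-0.007, 1.0, -0.002], [-0.006, -0.002, -1.0]]
contact_force: [10.9, -2.3, -2.2]
finger_gap: 0.133
grasp_force: 68.5
[10.912  -2.2974 -2.1505] [-0.6174 -2.6837 -0.0125]
```

```bash
python3 -m pendant '[[0,-0.0007,-0.0003,0,0],[0,-0.0007,-0.0002,0,0],[0,-0.0004,0,0.001,0],[0,0,0,0.002,0],[0,0,0,0.002,0],[0,0,0,0.001,0],[0,0,0,0,0],[0,0,0,0,0]]'; python3 -c "
from h import *;print(sense()['contact_force'],sense()['ft_torque'])"
```

```text
time_s: 33.47
ee_pos: [0.5934, -0.3576, 0.0984]
eef_rot: [[-1.0, -0.007, 0.003], [-0.007, 1.0, -0.001], [-0.003, -0.001, -1.0]]
contact_force: [6.7, -0.4, 0.7]
finger_gap: 0.13
grasp_force: 69.3
[ 6.679  -0.4385  0.7387] [-0.1426 -1.5602  0.0132]
```

```bash
python3 -m pendant '[[0,-0.0006,0,0,0],[0,-0.0004,0,0,0],[0,0,0,0.001,0],[0,0,0,0.001,0],[0,0,0,0.001,0],[0,0,0,0.001,0],[0,0,0,0,0],[0,0,0,0,0]]'; python3 -c "
from h import *;print(sense()['contact_force'],sense()['ft_torque'])"
```

```text
time_s: 34.13
ee_pos: [0.5936, -0.3578, 0.0964]
eef_rot: [[-1.0, -0.006, 0.003], [-0.006, 1.0, -0.001], [-0.003, -0.001, -1.0]]
contact_force: [0.7, 2.2, 17.8]
finger_gap: 0.129
grasp_force: 72.0
[ 0.6555  2.2488 17.8144] [ 0.6656 -0.0922  0.0265]
```

```bash
python3 -m pendant '[[0,0,0,-0.001,0],[0,0,0,0,0.1],[0,0,0,0,0.12],[0,0,0,0,0.12],[0,0,0,0,0.12],[0,0,0,0,0.12],[0,0,0,0,0.12],[0,0,0,0,0]]'; python3 -c "
from h import *;print(sense()['contact_force'],sense()['ft_torque']);plan(.594,-.358,.0965)"
```

```text
time_s: 34.8
ee_pos: [0.5935, -0.3562, 0.0965]
eef_rot: [[-0.765, 0.645, 0.002], [0.645, 0.765, 0.001], [-0.001, 0.002, -1.0]]
contact_force: [1.4, 5.8, 14.0]
finger_gap: 0.132
grasp_force: 71.2
[ 1.4416  5.7801 14.0094] [ 1.1935 -0.2769 -0.0702]
shift mm [-1.5 -1.1 -0. ] turn 0 | at [ 0.5935 -0.3562  0.0965] yaw 2.441 q7 1.5 t 34.8
```

```bash
python3 -m pendant '[[0,0,0,0,0.12],[0,0,0,0,0.12],[0,0,0,0,0.12],[0,0,0,0,0.08],[0,0,0,0,0.05],[0,0,0,0,0.05],[0,0,0,0,0],[0,0,0,0,0]]'; python3 -c "
from h import *;print(sense()['contact_force'],sense()['ft_torque']);plan(.594,-.358,.0965)"
```

```text
time_s: 35.47
ee_pos: [0.5944, -0.355, 0.0965]
eef_rot: [[-0.332, 0.943, 0.003], [0.943, 0.332, 0.003], [0.002, 0.004, -1.0]]
contact_force: [2.8, 8.3, 14.1]
finger_gap: 0.129
grasp_force: 71.3
[ 2.7545  8.3268 14.0646] [ 1.7864 -0.757   0.0396]
shift mm [-2.7 -1.4 -0. ] turn 0 | at [ 0.5944 -0.355   0.0965] yaw 1.91 q7 1.06 t 35.4667
```

```bash
python3 -m pendant '[[0,0.0005,0,0,0.04],[0,0.0005,0,0,0.04],[0,0.0005,0,0,0.04],[0,0.0005,0,0,0.04],[0,0,0,0,0],[0,0,0,0,0],[0,0,0,0,0],[0,0,0,0,0]]'; python3 -c "
from h import *;print(sense()['contact_force'],sense()['ft_torque']);plan(.594,-.358,.0965)"
```

```text
time_s: 36.13
ee_pos: [0.5956, -0.3549, 0.0966]
eef_rot: [[-0.178, 0.984, 0.006], [0.984, 0.178, -0.001], [-0.002, 0.006, -1.0]]
contact_force: [10.3, 1.9, 6.6]
finger_gap: 0.13
grasp_force: 70.2
[10.3475  1.8987  6.5607] [ 0.4201 -2.414   0.0387]
shift mm [-2.8 -2.1  0.1] turn 0 | at [ 0.5956 -0.3549  0.0966] yaw 1.75 q7 0.93 t 36.1333
```

```bash
python3 -m pendant '[[0,0,0.0005,0,0.03],[0,0,0.0005,0,0.03],[0,0,0.0003,0,0.03],[0,0,0,0,0.03],[0,0,0,0,0],[0,0,0,0,0],[0,0,0,0,0],[0,0,0,0,0]]'; python3 -c "
from h import *;print(sense()['contact_force'],sense()['ft_torque']);plan(.594,-.358,.0965)"
```

```text
time_s: 36.8
ee_pos: [0.5962, -0.355, 0.0965]
eef_rot: [[-0.06, 0.998, 0.005], [0.998, 0.06, -0.001], [-0.001, 0.005, -1.0]]
contact_force: [7.4, 1.6, 8.6]
finger_gap: 0.131
grasp_force: 71.2
[7.4158 1.5541 8.5606] [ 0.2714 -1.9003  0.847 ]
shift mm [-2.8 -2.4  0. ] turn 0 | at [ 0.5962 -0.355   0.0965] yaw 1.631 q7 0.83 t 36.8
```

```bash
python3 -m pendant '[[0,0,0,0,-0.02],[0,0,0,0,-0.02],[0.02,0,0,0,0],[0.035,0,0,0,0],[0.045,0,0,0,0],[0.045,0,0,0,0],[0.045,0,0,0,0],[0.045,0,0,-0.003,0]]'
python3 -m pendant '[[0.045,0,0,-0.01,0],[0.045,0,0,-0.02,0],[0.045,0,0,-0.03,0],[0.045,0,0,-0.03,0],[0.045,0,0,-0.02,0],[0.045,0,0,0,0],[0.045,0,0,0,0],[0.045,0,0,0,0]]'
python3 - <<'E'
from h import *
c=cam("wrist");print(len(c["img"]))
for n in("key","slot"):
  for r in masks_of(n,"wrist")[:2]:
    m=r["pixels"].astype(np.uint8);cs=max(cv2.findContours(m,0,2)[0],key=cv2.contourArea);b=cv2.boxPoints(cv2.minAreaRect(cs))
    W=np.array([ray(c,p,.132)[:2] for p in b]);e=W[1]-W[0],W[2]-W[1];L=[np.hypot(*v) for v in e];v=e[int(L[1]>L[0])]
    print(n,r["p"],r["point"],"area",m.sum(),W.mean(0),np.round(L,4),"yaw",np.arctan2(v[1],v[0])%np.pi-np.pi)
# bow top outline prediction for on: home pose z top .132
for yaw in(-1.05,-1.2,-1.35):
    d=np.array([np.cos(yaw),np.sin(yaw)])*.022;print(yaw,[proj(c,(.594+k*d[0],-.357+k*d[1],.132)).round(1) for k in(-1,1)])
save(c,"w10")
plan(.594,-.357,.2)
E
```

```text
time_s: 37.47
ee_pos: [0.5923, -0.3553, 0.0971]
eef_rot: [[-0.096, 0.995, -0.002], [0.995, 0.096, 0.001], [0.001, -0.002, -1.0]]
contact_force: [-0.3, 0.3, -0.0]
finger_gap: 0.526
grasp_force: 0.0
time_s: 38.13
ee_pos: [0.5929, -0.3552, 0.2078]
eef_rot: [[-0.097, 0.995, -0.0], [0.995, 0.097, 0.0], [0.001, -0.0, -1.0]]
contact_force: [-1.4, 0.7, -0.2]
finger_gap: 0.529
grasp_force: 0.0
384
key 0.77 [259.6, 194.9] area 734 [ 0.5953 -0.3527] [0.0118 0.0495] yaw -1.395719393290082
slot 0.8 [249.7, 184.1] area 1623 [ 0.5943 -0.3429] [0.0436 0.0465] yaw -1.3475151443467117
-1.05 [array([247.3, 180.2]), array([268.4, 224.7])]
-1.2 [array([251. , 178.9]), array([264.8, 225.8])]
-1.35 [array([254.9, 178.2]), array([261.2, 226.5])]
shift mm [-2.2  1.2  6.7] turn 0 | at [ 0.5926 -0.355   0.2067] yaw 1.668 q7 0.82 t 38.2833
```

Run:
```python
from h import *
c=cam("scene")
def box(x,y,z0,z1,a,b,yaw):
    P=[proj(c,(x+i*a*np.cos(yaw)-j*b*np.sin(yaw),y+i*a*np.sin(yaw)+j*b*np.cos(yaw),z)) for i in(-1,1) for j in(-1,1) for z in(z0,z1)];return np.r_[np.min(P,0),np.max(P,0)].round(1)
for dz in(0,.005,.01): print("key pred +%g"%dz,box(.594,-.356,.09+dz,.132+dz,.022,.006,-1.37))
a=np.linspace(0,6.28,60);P=[proj(c,(.467+r*np.cos(t),-.0597+r*np.sin(t),.076+z)) for r,z in((.027,0),(.027,.036),(.02,.042),(.02,.064)) for t in a];print("cap pred",np.r_[np.min(P,0),np.max(P,0)].round(1))
for n in("key","cap","spacer","wrench","screwdriver","multimeter"):
  for r in masks_of(n,"scene")[:2]:
    v,u=np.nonzero(r["pixels"]);print(n,round(r["p"],2),r["point"],u.min(),v.min(),u.max()+1,v.max()+1)
print(sense()["time_s"])
```

```text
key pred +0 [171.  251.3 190.2 272.5]
key pred +0.005 [170.7 250.1 189.9 271.3]
key pred +0.01 [170.4 248.9 189.7 270.2]
cap pred [249.8 186.4 267.  211.6]
cap 0.82 [260.5, 198.6] 249 186 267 211
spacer 0.55 [258.5, 213.9] 250 208 268 221
wrench 0.48 [339.3, 203.7] 332 194 354 216
screwdriver 0.56 [206.0, 209.6] 190 204 221 215
screwdriver 0.38 [183.0, 271.4] 172 263 194 282
multimeter 0.55 [357.5, 153.2] 340 139 378 173
multimeter 0.21 [185.0, 272.5] 171 264 194 282
38.6333
```

```bash
python3 -m pendant '[[0.045,0.02,0,-0.02,0],[0.045,0.035,0,-0.01,0],[0.045,0.035,0,0,0],[0.045,0.035,0,0,0],[0.045,0.035,0,0,0],[0.045,0.02,0,0,0],[0.045,0,0,0,0],[0.045,0,0,0,0]]'
python3 - <<'E'
from h import *
c=cam("scene")
for n in("key","slot"):
  for r in masks_of(n,"scene")[:3]:
    v,u=np.nonzero(r["pixels"]);print(n,round(r["p"],2),r["point"],u.min(),v.min(),u.max()+1,v.max()+1)
g=cv2.cvtColor(c["img"],cv2.COLOR_RGB2GRAY)[244:286:1,170:196:1]
print("\n".join(" ".join("%3d"%v for v in r) for r in g))
E
```

```text
time_s: 39.3
ee_pos: [0.576, -0.1748, 0.2381]
eef_rot: [[-0.1, 0.995, 0.0], [0.995, 0.1, 0.0], [0.0, 0.0, -1.0]]
contact_force: [-0.2, -1.0, -0.3]
finger_gap: 0.529
grasp_force: 0.0
key 0.76 [180.2, 262.0] 172 254 189 272
slot 0.73 [184.7, 273.0] 173 265 193 281
184 183 180 178 177 177 179 182 183 183 183 180 180 178 177 175 175 177 178 179 181 182 182 181 180 178
179 177 178 178 181 183 183 183 182 181 178 177 175 175 174 174 178 180 181 182 180 180 180 177 173 173
178 180 182 183 183 183 182 181 180 177 174 175 175 176 176 180 181 181 181 180 179 177 174 172 170 172
183 182 183 182 182 180 178 175 174 173 173 174 177 179 181 181 180 180 177 175 173 170 171 174 173 180
183 182 182 181 178 175 175 173 173 175 177 179 182 181 182 179 177 175 172 169 171 169 176 187 190 194
182 179 176 176 174 174 175 177 180 181 183 183 180 179 176 174 171 173 170 171 181 188 190 194 196 195
177 175 174 174 175 177 180 182 183 182 181 179 175 172 174 176 175 181 190 190 193 196 194 184 178 174
174 175 175 177 179 182 182 182 180 177 173 173 175 173 181 191 191 193 196 197 196 196 187 169 154 149
176 1
[... 2830 characters left out ...]
 155 155 155 154 152 150 146 143 140 136 132 140 172 199 194 174 180 196 205
200 199 201 213 220 211 194 174 161 155 152 150 147 144 142 146 148 155 172 199 199 176 175 192 203 203
199 197 198 201 204 215 223 213 194 178 166 162 163 164 167 180 192 197 191 184 172 176 193 202 203 203
205 209 203 199 195 199 209 217 218 215 205 201 209 214 213 212 206 195 178 174 181 193 202 204 202 203
231 234 217 202 198 196 192 192 197 200 200 203 206 206 198 187 182 183 184 190 199 203 202 203 202 203
248 239 215 201 201 201 196 192 192 189 190 190 188 191 193 189 191 202 208 201 198 201 202 202 202 203
244 224 205 200 201 201 202 201 200 197 197 198 196 197 200 200 207 228 236 214 195 199 201 202 202 203
```

```bash
python3 -c "
from plant import close_job;print(close_job())"
```

```text
the job is handed in; nothing more can be done
None
```

The job is handed in at about 39 s: heat-sink, spacer and cap are stacked on the dark steel fixture's post, and the key is fully home, turned clockwise to its end stop (felt as a rise in wrist torque, not read directly) and let go. I viewed 13 pictures, three over the limit of 10.

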